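# Latch a turning blank into the gated feed rack

## Task

Load the long reddish-brown square wood blank into the metal rack: slide it flat and crosswise along the rails from the rack's open side, so that the blank's own edge lifts the yellow gate, until the gate drops shut behind it, then let go. Do not lift the gate with the gripper, and leave the dark grey blank where it lies.

Things in the scene. Friction and masses are not known exactly. Their poses are not given: they have to be found in the camera images.
- brown_blank: Reddish-brown square wood blank, 27 x 160 x 27 mm (x, y, z), 90 g, loose on the table. Origin: centre of its underside; y runs along its length.
- dark_blank: Dark grey-black square wood blank, 27 x 140 x 27 mm, same axes, loose. Not wanted: a bystander.
- rack: Fixed aluminium rack, 212x206 mm. Origin: table level under the bay's middle, where the blank shall lie; x points inward (open side -x), y across. Two black rails, tops z=20 mm, x=-95..40, |y|=50..94: the blank, lying along y, bridges them. Between them only a 6 mm plate: room for fingers at the blank's middle, x up to 89. Side fences |y|=94, top z=38. Back stops face x=28, top z=52, |y|=52..82.
- gate (a joint): Yellow gravity gate, rad: 0 shut, + raised, max 0.8; about 1 N lifts it. Rack frame, mm: shaft x=94, z=34; two arms |y|=57..71 over the bay (underside z=52); noses: back face x=-24, foot z=28; ramps rise 30 deg to x=-87, z=66. A blank centred before x=-105 is clear; slid in at 0..10 over the rails it lifts the gate, which falls behind it past x=-10; stops meet it at x=14.
Things that resemble listed ones, but are neither listed nor needed, are in the scene too. Leave any white look-alike of the brown_blank alone.

How it is judged:
By the outcome, as a careful person would: the job done as asked, in the order asked, and still so for the second after the job is handed in, with the robot touching nothing.
It also fails if it takes over 40 s, if anything falls off the work surface, if the arm or the gripper's body presses on something with over 40 N, if the wrist force passes 120 N, or if a joint passes its speed limit or range.

## Robot

A 6-joint arm with a two-finger parallel gripper is mounted at the origin on a cart in front of the work surface, level with it; the furniture and walls round the work are solid. World frame = base frame: x ahead of the robot, y to its left, z up, the work surface at z = 0. Lengths are in mm, angles in rad, forces in N, time in s.
With the tool pointing down it reaches from about 300 to 775 mm from the base axis. Payload 14.6 kg.
Tool frame: the origin (TCP) lies midway between the tips of the shut fingers; the grasp point (between the pads) lies 19 mm behind it (pinch_z is the distance from the TCP to the grasp point, in mm); z points along the fingers, y is the direction in which the jaws open and shut (so a half turn about z gives the same grasp; the last joint's range is limited). The gripper opens to 94 mm and grips with 3 to 60 N. Pads are 16 mm wide; open, the fingers measure 119 mm over their backs; the gripper's body (75 mm by 177 mm) begins 78 mm behind the grasp point.
Start: joints at [1.252, 0.3, 1.521, -0, 1.321, -0.067], TCP at [137.029, 532.646, 205.446] pointing down, gripper open.
Joint ranges: [-3.03, 3.03], [-0.79, 2.21], [0.23, 2.52], [-1.04, 4.18], [0, 3.07], [-2.55, 2.55]. Speed limits (rad/s): [2.22, 2.22, 2.57, 3.14, 3.14, 3.14].

## Interface

Orientations are given as [roll, pitch, yaw] about the fixed x, y, z axes, in that order (R = Rz(yaw) Ry(pitch) Rx(roll)).
In Python, from cell import read_state, camera, sign_off, pinch_z gives the robot as it stands. The module is installed in compiled form; this text tells all that it offers.
- The arm moves only by the tool servo_tool, never from a script. Its argument "series" is a list of rows, each a list of 6 numbers: the shift along the tool's x, y, z in cm, then the turn, a rotation vector about the tool's x, y, z in rad. In form: [[tx, ty, tz, rx, ry, rz], ...]. A call has exactly 10 rows; each row is the pose to reach, as a shift and turn from the pose commanded when the call began, along the tool's axes at that moment; what a row does not reach only later rows make up. A row lasts 1/12 s, in which the tool goes at most 41.7 mm and 7.16 degrees, less where a joint would pass 70% of its speed; a pose out of reach is approached as far as the arm can. A call with a gripper value outside its range is refused whole. "gripper" is the finger opening in cm, from 0 to 9.4, set as the call begins (left out, the last holds). The fingers move at their own pace and stop on an object; "grip_force" is the grip in N (left out, the last holds). Time passes only in rows, so rows that repeat a pose let the fingers close, or fill a call up. It gives the time, the measured TCP pose, the force and the opening at its end, in the units of the state.
- read_state(): the state, without advancing time (a new reading comes with each control period).
- camera(name): name is "scene" or "top" or "wrist"; returns a dict with "pixels" (420x560x3 uint8, red, green, blue), "fx", "fy", "cx", "cy" (pixels), "pose" (4x4, takes a point from camera to world coordinates); the wrist camera has in their place "mount" (4x4, takes a point from camera to tool coordinates, whose origin is the TCP and whose axes are the flange's). Camera axes: x right, y down, z forward; pixel columns grow to the right and rows downward; lengths in mm; the calibration is good to about 2 mm. A picture is of the moment at which its call begins: read the wrist's pose just before it. There is no depth.
- sign_off(): hands the job in, once; it reports no verdict.
The state is a dict: "clock": time; "joints": joint angles; "qd": joint speeds; "effort": joint torques, N m; "eef_pos": TCP position; "eef_rot": TCP orientation; "wrist_force": force on the tool from outside, world axes, zero at the start; "moment": the same for the moment, N m; "finger_gap": finger opening in mm.
Only numpy, scipy, OpenCV 4.12 (cv2) and the standard library are available. Lean on these libraries where they do the work, as an engineer would, in place of code of your own. Each camera call takes 0.05 s, during which the arm holds its last target.

## Working session

There is one attempt and no reset: what is moved stays moved. The work goes in short steps, Python scripts to look and compute and a tool call to move; the robot and the scene stay as the last step left them, time stands still between calls to the robot, and variables do not carry over. Pictures are saved under pics/ and viewed, and the job is handed in when it is done.

Besides the shell and the picture viewer there is one more tool, called after "Call:" as a command line: name --pt "numbers of a row" for each row, then --argument value for the rest. servo_tool: Moves the arm, as the interface text tells. Its arguments: {"type":"object","properties":{"series":{"type":"array"},"gripper":{"type":"number"},"grip_force":{"type":"number"}},"required":["series"]}

```bash
mkdir -p pics
python3 - <<'E'
from cell import *
import cv2,numpy as np
s=read_state()
for k in ('clock','eef_pos','eef_rot','joints','finger_gap','wrist_force'): print(k,s[k])
print(pinch_z)
for n in('scene','top','wrist'):
    c=camera(n); cv2.imwrite(f'pics/{n}0.png',c['pixels'][:,:,::-1])
    print(n,c['fx'],c['fy'],c['cx'],c['cy'],np.round(c.get('pose',c.get('mount')),4).tolist())
E
```

```text
clock 0.0
eef_pos [136.95244454 532.41242833 204.88786849]
eef_rot [-3.14046066e+00 -9.08935517e-05  2.88977505e+00]
joints [ 1.25239137e+00  3.00471816e-01  1.52157650e+00  1.58650603e-05
  1.32067986e+00 -6.65913401e-02]
finger_gap 93.74703482953086
wrist_force [ 0.06008302 -0.35229321  0.35207671]
18.8
scene 429.4448672200751 429.4448672200751 286.39594739763373 209.57884568872674 [[0.6127, -0.5429, 0.5743, -83.6958], [-0.7902, -0.4095, 0.4559, -560.8199], [-0.0124, -0.7332, -0.6799, 761.5835], [0.0, 0.0, 0.0, 1.0]]
top 471.65556773921884 471.65556773921884 285.20139703249345 204.27180225030986 [[0.0049, -0.9965, 0.084, 447.5172], [-0.9999, -0.0057, -0.0099, -73.0171], [0.0104, -0.084, -0.9964, 1091.9865], [0.0, 0.0, 0.0, 1.0]]
wrist 318.9706853844829 318.9706853844829 285.2483257113501 207.51036142286895 [[-0.0001, -0.9731, -0.2303, 65.8674], [1.0, -0.0, -0.0001, -0.0113], [0.0001, -0.2303, 0.9731, -179.8784], [0.0, 0.0, 0.0, 1.0]]
```

View pics/scene0.png

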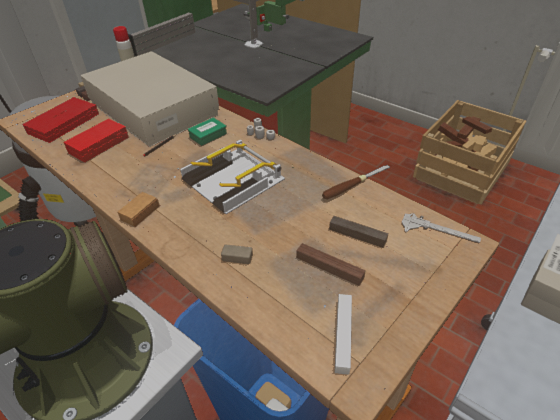

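View pics/top0.png

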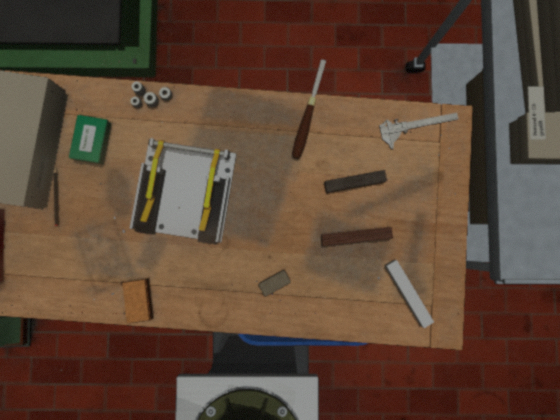

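View pics/wrist0.png

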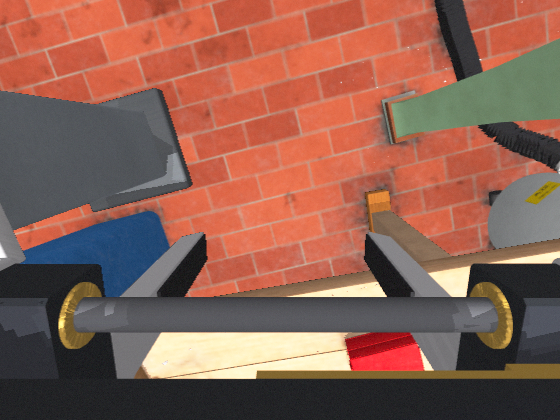

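The brown blank is at top (356,237), scene (330,263). The dark grey blank is at top (355,182), the white look-alike at top (409,293), and a short grey-brown block at top (274,283). The rack is at top (185,192) with its open side towards the robot. Next I'll take enlarged crops.

Run:
```python
import cv2,numpy as np
t=cv2.imread('pics/top0.png');s=cv2.imread('pics/scene0.png')
cv2.imwrite('pics/t_bl.png',cv2.resize(t[160:270,300:420],None,fx=5,fy=5,interpolation=cv2.INTER_CUBIC))
cv2.imwrite('pics/s_bl.png',cv2.resize(s[205:295,280:400],None,fx=5,fy=5,interpolation=cv2.INTER_CUBIC))
cv2.imwrite('pics/t_rk.png',cv2.resize(t[130:250,120:250],None,fx=5,fy=5,interpolation=cv2.INTER_CUBIC))
cv2.imwrite('pics/s_rk.png',cv2.resize(s[130:215,170:295],None,fx=6,fy=6,interpolation=cv2.INTER_CUBIC))
```

```text
(no output)
```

View pics/t_bl.png

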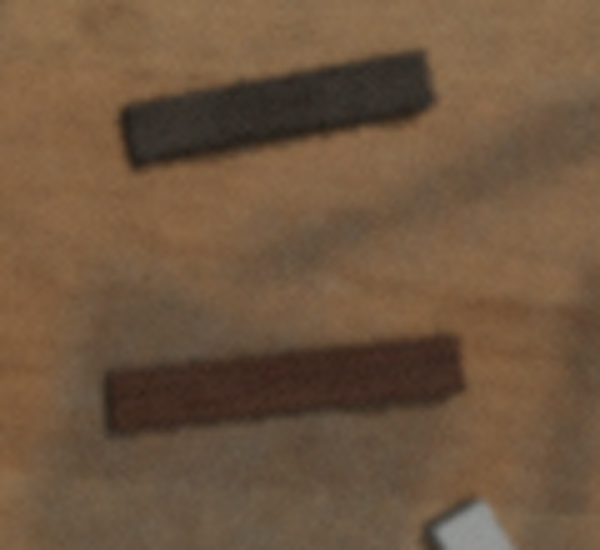

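View pics/s_bl.png

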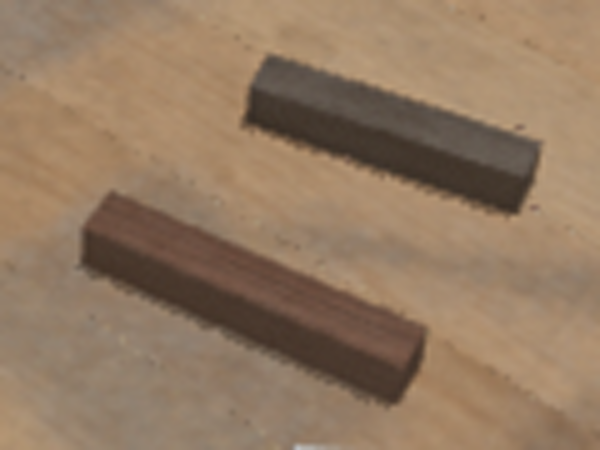

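View pics/t_rk.png

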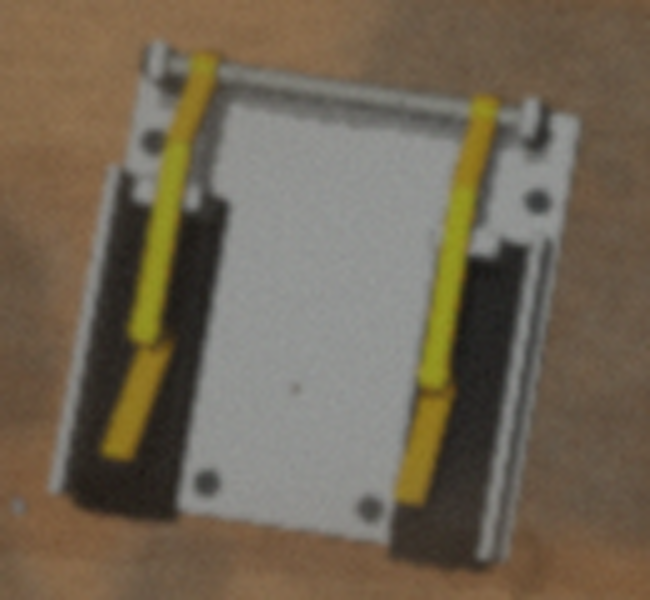

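View pics/s_rk.png

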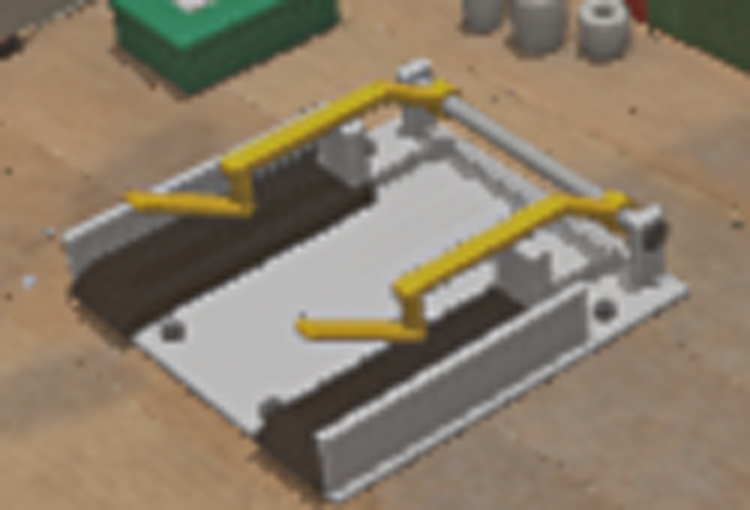

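```bash
cat > h.py <<'E'
import numpy as np
from scipy.optimize import least_squares
CAM={'scene':((429.4448672200751,286.39594739763373,209.57884568872674),np.array([[0.6127,-0.5429,0.5743,-83.6958],[-0.7902,-0.4095,0.4559,-560.8199],[-0.0124,-0.7332,-0.6799,761.5835],[0,0,0,1]])),
'top':((471.65556773921884,285.20139703249345,204.27180225030986),np.array([[0.0049,-0.9965,0.084,447.5172],[-0.9999,-0.0057,-0.0099,-73.0171],[0.0104,-0.084,-0.9964,1091.9865],[0,0,0,1]]))}
def proj(cam,P):
    (f,cx,cy),T=cam if not isinstance(cam,str) else CAM[cam]
    p=(np.atleast_2d(P)-T[:3,3])@T[:3,:3]
    return np.c_[f*p[:,0]/p[:,2]+cx,f*p[:,1]/p[:,2]+cy]
def uncrop(U,k,o): return (np.array(U,float)+.5)/k-.5+np.array(o)
def tri(obs):
    return least_squares(lambda P:np.concatenate([proj(c,P)[0]-uv for c,uv in obs]),[500,0,20]).x
def place(L,q):
    c,s=np.cos(q[3]),np.sin(q[3]);L=np.atleast_2d(L)
    return np.c_[c*L[:,0]-s*L[:,1]+q[0],s*L[:,0]+c*L[:,1]+q[1],L[:,2]+q[2]]
def fit(obs,q0):
    f=lambda q:np.concatenate([(proj(c,place(L,q))-uv).ravel() for c,L,uv in obs])
    r=least_squares(f,q0,loss='soft_l1'); return r.x,f(r.x).reshape(-1,2)
E
python3 - <<'E'
from h import *
np.set_printoptions(precision=1,suppress=True)
C=lambda sx,sy,z:[13.5*sx,80*sy,z]
t=uncrop([(116,372),(458,337),(463,390),(118,432)],5,(300,160))
s=uncrop([(112,192),(425,327),(405,362),(83,230)],5,(280,205))
L=np.array([C(1,1,27),C(1,-1,27),C(-1,-1,27),C(-1,1,27)])
for a,b in zip(t,s): print(tri([('top',a),('scene',b)]))
q,r=fit([('top',L,t),('scene',L,s)],[450,-230,0,0]);print('blank',q,q[3]);print(r)
# rack: rails, noses, shaft
t=uncrop([(178,518),(392,553),(225,203),(145,343),(432,390)],5,(120,130))
Lt=np.array([(-95,50,20),(-95,-50,20),(40,50,20),(-24,64,54),(-24,-64,54)])
s=uncrop([(130,328),(258,435),(375,195),(238,165),(408,290)],6,(170,130))
for a,b in zip(t,s): print(tri([('top',a),('scene',b)]))
q,r=fit([('top',Lt,t),('scene',Lt,s)],[570,150,0,-.1]);print('rack',q,q[3]);print(r)
E
```

```text
[ 469.7 -167.8   26.7]
[ 486.8 -323.2   27.1]
[ 463.5 -325.8   28. ]
[ 443.3 -169.5   25. ]
blank [ 466.2 -246.4   -1.5    0.1] 0.11947113779233044
[[-1.6  0.2]
 [ 0.1 -0.9]
 [ 0.7  0.4]
 [-0.5  0.1]
 [-0.1 -0.3]
 [ 1.1 -0. ]
 [ 0.1  1.5]
 [-0.2 -0.3]]
[470.8 211.5  14.5]
[455.4 114.4  12.1]
[616.1 194.9  10.9]
[547.6 214.9  59.8]
[527.5  89.1  59. ]
rack [560.4 148.7  -1.2  -0.2] -0.15357523222715785
[[-0.9 -1.6]
 [-0.2 -1.6]
 [ 0.4  3.1]
 [ 1.2  0.2]
 [ 1.  -0. ]
 [ 0.3 -2. ]
 [ 0.7 -2.5]
 [-1.6 -0.4]
 [-1.3  2.2]
 [-0.9  2. ]]
```

```bash
cat >> h.py <<'E'
from scipy.spatial.transform import Rotation as Ro
def rel(p0,e0,p1,e1):
    A=Ro.from_euler('xyz',e0);B=Ro.from_euler('xyz',e1)
    return np.round(np.r_[A.inv().apply(np.array(p1)-p0)/10,(A.inv()*B).as_rotvec()],3)
E
python3 - <<'E'
from h import *
from cell import *
s=read_state()
print(rel([137.03,532.65,205.45],[np.pi,0,2.8898],[555,110,240],[np.pi,0,1.417]),s['eef_pos'],s['eef_rot'])
E
```

```text
[-51.009 -30.519  -3.455  -0.     -0.      1.473] [136.96228801 532.46547422 205.03299994] [-3.14074650e+00 -3.54019253e-05  2.88980936e+00]
```

Call:
servo_tool --pt "-2 -1.2 -0.5 0 0 0.06" --pt "-5 -3 -1 0 0 0.15" --pt "-8.5 -5 -1.5 0 0 0.25" --pt "-12 -7 -2 0 0 0.36" --pt "-15.5 -9.1 -3 0 0 0.47" --pt "-19 -11.2 -3.4 0 0 0.58" --pt "-22.5 -13.3 -3.4 0 0 0.68" --pt "-26 -15.4 -3.4 0 0 0.79" --pt "-29.5 -17.5 -3.4 0 0 0.9" --pt "-33 -19.6 -3.4 0 0 1.0"

```text
clock: 0.98
eef_pos: [408.8, 258.8, 239.5]
eef_rot: [3.142, -0.0, 1.884]
wrist_force: [0.8, 1.0, -0.6]
finger_gap: 94.2
```

Run:
```python
from h import *
from cell import *
s=read_state()
a=Ro.from_euler('xyz',[np.pi,0,2.8898]);d=np.array([-33,-19.6,-3.4])*10
p=a.apply(d)+[137.03,532.65,205.45]
print(p,s['eef_pos'],s['eef_rot'],s['clock'])
print(rel(p,[np.pi,0,2.8898-1.0],[555,110,240],[np.pi,0,1.417]))
```

```text
[407.79269223 260.61403823 239.45      ] [408.76763487 258.84004179 239.49217032] [ 3.14151963e+00 -2.59677420e-05  1.88425067e+00] 0.9833
[-18.918   9.254  -0.055   0.     -0.      0.473]
```

Call:
servo_tool --pt "-3.2 1.6 0 0 0 0.09" --pt "-6.3 3.1 0 0 0 0.18" --pt "-9.5 4.6 0 0 0 0.27" --pt "-12.6 6.2 0 0 0 0.35" --pt "-15.7 7.7 0 0 0 0.42" --pt "-17.9 8.8 0 0 0 0.46" --pt "-18.9 9.25 0 0 0 0.473" --pt "-18.9 9.25 0 0 0 0.473" --pt "-18.9 9.25 0 0 0 0.473" --pt "-18.9 9.25 0 0 0 0.473"

```text
clock: 1.82
eef_pos: [554.1, 111.2, 239.5]
eef_rot: [-3.141, -0.0, 1.419]
wrist_force: [0.4, 0.9, 0.2]
finger_gap: 93.7
```

Run:
```python
from cell import *
import cv2,json
s=read_state();c=camera('wrist')
cv2.imwrite('pics/w1.png',c['pixels'][:,:,::-1])
json.dump([list(map(float,s['eef_pos'])),list(map(float,s['eef_rot']))],open('w1.json','w'));print(s['eef_pos'],s['eef_rot'])
```

```text
[554.14316027 111.22526481 239.5389283 ] [-3.14147094e+00 -1.46622982e-04  1.41885689e+00]
```

View pics/w1.png

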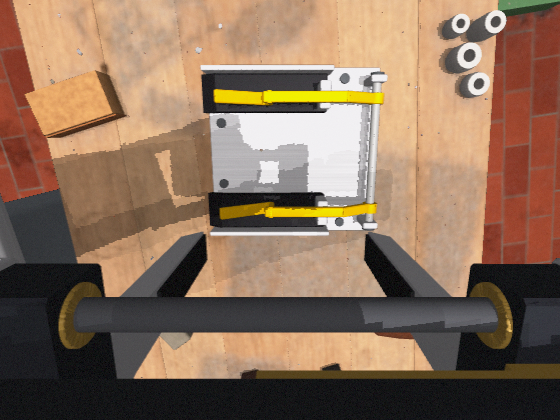

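Run:
```python
import cv2
t=cv2.imread('pics/w1.png')
cv2.imwrite('pics/w1c.png',cv2.resize(t[55:245,195:395],None,fx=4,fy=3.1,interpolation=cv2.INTER_CUBIC)[:595])
cv2.imwrite('pics/w1d.png',cv2.resize(t[60:150,195:345],None,fx=5,fy=5,interpolation=cv2.INTER_CUBIC))
cv2.imwrite('pics/w1e.png',cv2.resize(t[150:240,195:345],None,fx=5,fy=5,interpolation=cv2.INTER_CUBIC))
```

```text
(no output)
```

View pics/w1d.png

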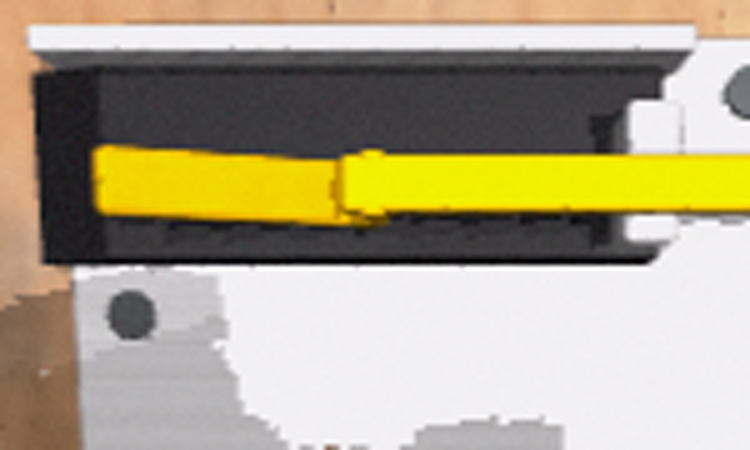

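View pics/w1e.png

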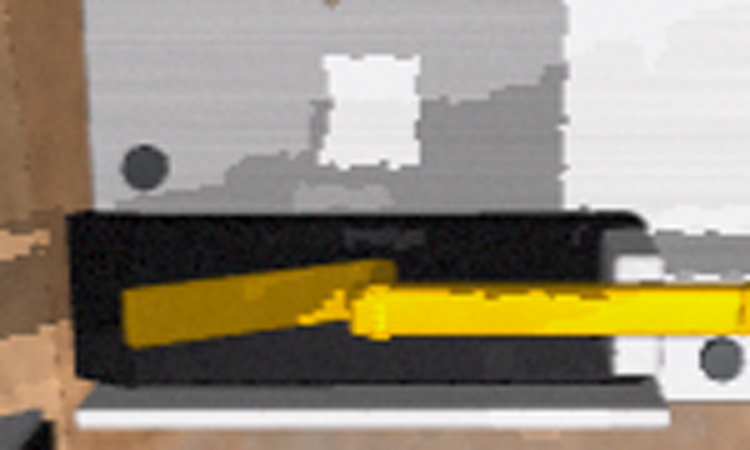

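```bash
cat >> h.py <<'E'
import json
M=np.array([[-0.0001,-0.9731,-0.2303,65.8674],[1,0,-0.0001,-0.0113],[0.0001,-0.2303,0.9731,-179.8784],[0,0,0,1]])
def wcam(f):
    p,e=json.load(open(f));T=np.eye(4);T[:3,:3]=Ro.from_euler('xyz',e).as_matrix();T[:3,3]=p
    return ((318.9706853844829,285.2483257113501,207.51036142286895),T@M)
E
python3 - <<'E'
from h import *
np.set_printoptions(precision=2,suppress=True)
W=wcam('w1.json')
d=uncrop([(628,100),(628,240),(95,147),(95,213)],5,(195,60))
e=uncrop([(613,255),(613,375),(123,290),(123,347)],5,(195,150))
Ld=np.array([(28,82,52),(28,52,52),(-87,71,66),(-87,57,66)]);Le=Ld*[1,-1,1]
fl=uncrop([(100,52),(600,52)],5,(195,60));fl2=uncrop([(150,407),(600,407)],5,(195,150))
for free in (1,0):
  q0=np.array([560,149,0,-.154])
  def f(q):
    q=q*[1,1,free,1]
    r=[(proj(W,place(Ld,q))-d).ravel(),(proj(W,place(Le,q))-e).ravel()]
    # fence lines: row residual at matching column
    for sy,P in ((1,fl),(-1,fl2)):
        a=proj(W,place([(-90,94*sy,38),(50,94*sy,38)],q))
        r.append(np.interp(P[:,0],a[:,0],a[:,1])-P[:,1])
    return np.concatenate(r)
  r=least_squares(f,q0,loss='soft_l1');q=r.x*[1,1,free,1];print(q,q[3]);print(f(q))
for n,P in (('rail',(-95,50,20)),('rail',(-95,-50,20)),('railR',(-95,94,20)),('nose',(-24,57,28)),('nose',(-24,-57,28)),('shaft',(94,60,34)),('plate',(-95,0,6)),('stop',(28,52,52))):
    print(n,P,proj(W,place(P,q)),proj('top',place(P,q)),proj('scene',place(P,q)))
E
```

```text
[570.61 148.62  -2.79  -0.15] -0.1516668488841468
[  0.54  -0.    -0.15   0.77  -0.74  -0.38  -0.04   0.34   0.11  23.68
   0.69 -24.63   0.12  10.97  -0.47 -12.21   0.25   0.21  -0.67  -0.69]
[570.75 148.43   0.    -0.15] -0.15148950300392736
[  0.95  -0.25   0.26   0.74  -1.17  -0.54  -0.47   0.29   0.49  24.47
   1.07 -24.    -0.21  11.77  -0.8  -11.49  -0.04  -0.1    0.15   0.11]
rail (-95, 50, 20) [[215.21 112.06]] [[154.46 227.09]] [[194.33 180.09]]
rail (-95, -50, 20) [[219.22 193.86]] [[198.04 233.99]] [[216.15 197.2 ]]
railR (-95, 94, 20) [[213.29  72.88]] [[135.3  224.06]] [[185.35 173.04]]
nose (-24, 57, 28) [[274.01 105.39]] [[156.09 195.45]] [[213.32 165.73]]
nose (-24, -57, 28) [[274.8  200.52]] [[205.87 203.31]] [[238.63 184.03]]
shaft (94, 60, 34) [[376.27 102.19]] [[163.4  143.88]] [[244.69 146.79]]
plate (-95, 0, 6) [[219.55 153.41]] [[177.59 230.71]] [[205.71 192.4 ]]
stop (28, 52, 52) [[320.46 108.34]] [[159.67 171.67]] [[228.07 151.99]]
```

Run:
```python
from h import *
np.set_printoptions(precision=2,suppress=True)
W=wcam('w1.json')
d=uncrop([(628,100),(628,240),(95,147),(95,213)],5,(195,60))
e=uncrop([(613,375),(613,255),(123,347),(123,290)],5,(195,150))
Ld=np.array([(28,82,52),(28,52,52),(-87,71,66),(-87,57,66)]);Le=Ld*[1,-1,1]
fl=uncrop([(100,52),(600,52)],5,(195,60));fl2=uncrop([(150,407),(600,407)],5,(195,150))
for free in (1,0):
  q0=np.array([560,149,0,-.154])
  def f(q):
    q=q*[1,1,free,1]
    r=[(proj(W,place(Ld,q))-d).ravel(),(proj(W,place(Le,q))-e).ravel()]
    for sy,P in ((1,fl),(-1,fl2)):
        a=proj(W,place([(-90,94*sy,38),(50,94*sy,38)],q))
        r.append(np.interp(P[:,0],a[:,0],a[:,1])-P[:,1])
    return np.concatenate(r)
  r=least_squares(f,q0,loss='soft_l1');q=r.x*[1,1,free,1];print(q,q[3]);print(f(q))
s=uncrop([(238,165),(408,290),(360,90)],6,(170,130));t=uncrop([(145,343),(432,390)],5,(120,130))
print(s,t)
for P in ((-24,64,54),(-24,-64,54)): print(P,proj('top',place(P,q)),proj('scene',place(P,q)))
```

```text
[570.64 148.45  -1.8   -0.15] -0.15142464211147147
[ 0.67  0.01 -0.01  0.85 -0.9  -0.31 -0.2   0.45  0.25  0.04  0.82 -0.32
  0.02 -0.04 -0.57 -0.45  0.26  0.2  -0.29 -0.33]
[570.76 148.51  -0.    -0.15] -0.15124965236559296
[ 0.94 -0.34  0.25  0.66 -1.19 -0.6  -0.48  0.24  0.5   0.4   1.08 -0.07
 -0.19  0.32 -0.79 -0.14 -0.1  -0.18  0.1   0.05]
[[209.25 157.08]
 [237.58 177.92]
 [229.58 144.58]] [[148.6 198.2]
 [206.  207.6]]
(-24, 64, 54) [[149.84 193.74]] [[210.62 157.19]]
(-24, -64, 54) [[207.12 202.78]] [[239.41 177.6 ]]
```

Run:
```python
from h import *
print(rel([555,110,240],[np.pi,0,1.417],[464,-270,220],[np.pi,0,np.pi/2+.119]))
```

```text
[-38.946  -3.171   2.      0.      0.     -0.273]
```

Call:
servo_tool --pt "-2 -0.2 0 0 0 0" --pt "-6 -0.5 0 0 0 -0.03" --pt "-10 -0.8 0 0 0 -0.06" --pt "-14 -1.2 0 0 0 -0.09" --pt "-18 -1.5 0.5 0 0 -0.12" --pt "-22 -1.8 1 0 0 -0.15" --pt "-26 -2.1 1.5 0 0 -0.18" --pt "-30 -2.4 2 0 0 -0.21" --pt "-34 -2.8 2 0 0 -0.24" --pt "-37 -3.0 2 0 0 -0.26"

```text
clock: 2.7
eef_pos: [467.4, -252.2, 219.6]
eef_rot: [3.141, 0.0, 1.679]
wrist_force: [0.7, 0.3, -0.6]
finger_gap: 94.2
```

Call:
servo_tool --pt "-1.5 -0.2 0 0 0 -0.013" --pt "-1.9 -0.2 0 0 0 -0.013" --pt "-1.9 -0.2 0 0 0 -0.013" --pt "-1.9 -0.2 0 0 0 -0.013" --pt "-1.9 -0.2 0 0 0 -0.013" --pt "-1.9 -0.2 0 0 0 -0.013" --pt "-1.9 -0.2 0 0 0 -0.013" --pt "-1.9 -0.2 0 0 0 -0.013" --pt "-1.9 -0.2 0 0 0 -0.013" --pt "-1.9 -0.2 0 0 0 -0.013"

```text
clock: 3.53
eef_pos: [468.6, -269.8, 219.5]
eef_rot: [3.142, 0.0, 1.69]
wrist_force: [-0.5, 1.3, -0.0]
finger_gap: 94.3
```

Run:
```python
from cell import *
import cv2,json
s=read_state();c=camera('wrist')
cv2.imwrite('pics/w2.png',c['pixels'][:,:,::-1])
json.dump([list(map(float,s['eef_pos'])),list(map(float,s['eef_rot']))],open('w2.json','w'));print(s['eef_pos'],s['eef_rot'])
```

```text
[ 468.59199542 -269.81978033  219.47399144] [3.14154164e+00 4.27855389e-05 1.68999514e+00]
```

View pics/w2.png

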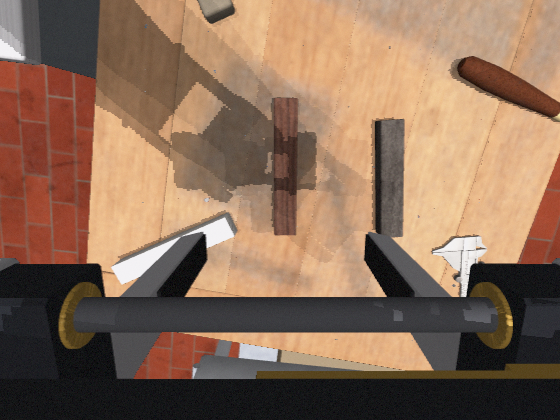

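Run:
```python
import cv2
t=cv2.imread('pics/w2.png')
cv2.imwrite('pics/w2c.png',cv2.resize(t[90:245,255:420],None,fx=3.8,fy=3.8,interpolation=cv2.INTER_CUBIC))
```

```text
(no output)
```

View pics/w2c.png

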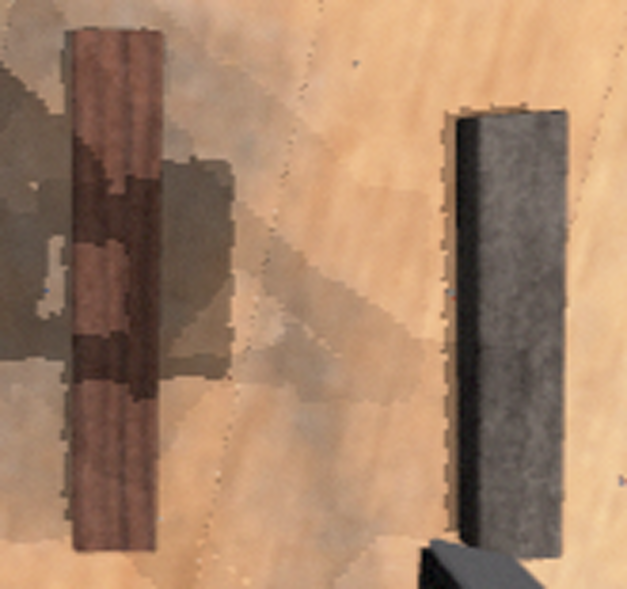

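The reddish-brown blank is at wrist (285,165) with visible wood grain. It differs clearly from the dark grey blank (390,178) and the white one (175,248), so it is the one meant.

Run:
```python
from h import *
np.set_printoptions(precision=2,suppress=True)
W=wcam('w2.json')
w=uncrop([(163,30),(158,550),(73,550),(70,30)],3.8,(255,90))
t=uncrop([(116,372),(458,337),(463,390),(118,432)],5,(300,160))
s=uncrop([(112,192),(425,327),(405,362),(83,230)],5,(280,205))
L=np.array([(13.5,80,27),(13.5,-80,27),(-13.5,-80,27),(-13.5,80,27)])
for a,b in zip(w,s): print(tri([(W,a),('scene',b)]))
for o in ([(W,L,w)],[(W,L,w),('scene',L,s)],[(W,L,w),('scene',L,s),('top',L,t)]):
    q,r=fit(o,[460,-245,0,.1]);print(q,q[3]);print(r.ravel())
```

```text
[ 469.89 -165.68   25.  ]
[ 488.22 -323.62   26.54]
[ 461.5  -326.26   30.25]
[ 442.81 -168.95   25.03]
[ 465.67 -246.7    -1.87    0.12] 0.11716667025807703
[-0.13 -0.   -0.21  0.05  0.21  0.01  0.12 -0.05]
[ 465.69 -246.56   -1.15    0.12] 0.1182729993342613
[-0.14 -0.22 -0.08  0.11  0.3   0.09  0.06 -0.24 -0.2  -0.23  1.08  0.08
  0.03  1.6  -0.23 -0.32]
[ 465.78 -246.61   -1.32    0.12] 0.11770120575662005
[-0.03 -0.13 -0.05  0.13  0.34  0.1   0.18 -0.17 -0.15 -0.2   1.11  0.13
  0.06  1.65 -0.17 -0.3  -1.48  0.33  0.19 -0.62  0.76  0.65 -0.46  0.26]
```

Run:
```python
from h import *
from cell import *
s=read_state()
for z in (100,4): print(rel(s['eef_pos'],s['eef_rot'],[465.7,-246.6,z],[np.pi,0,np.pi/2+.1175]))
```

```text
[ 2.3460e+00 -5.0000e-03  1.1943e+01 -0.0000e+00 -0.0000e+00  2.0000e-03]
[ 2.3460e+00 -5.0000e-03  2.1543e+01 -0.0000e+00 -0.0000e+00  2.0000e-03]
```

Call:
servo_tool --pt "0.5 0 1.5 0 0 0" --pt "1.2 0 4 0 0 0" --pt "1.9 0 7 0 0 0" --pt "2.3 0 10 0 0 0" --pt "2.35 0 12.5 0 0 0" --pt "2.35 0 15 0 0 0" --pt "2.35 0 17 0 0 0" --pt "2.35 0 18 0 0 0" --pt "2.35 0 18 0 0 0" --pt "2.35 0 18 0 0 0" --gripper 6.0

```text
clock: 4.42
eef_pos: [466.0, -246.8, 40.0]
eef_rot: [3.141, 0.0, 1.69]
wrist_force: [-0.8, 0.6, 0.4]
finger_gap: 60.1
```

Run:
```python
from h import *
from cell import *
import cv2
s=read_state()
print(rel(s['eef_pos'],s['eef_rot'],[465.7,-246.6,4],[np.pi,0,np.pi/2+.1175]))
cv2.imwrite('pics/w3.png',camera('wrist')['pixels'][:,:,::-1])
```

```text
[ 2.500e-02 -2.400e-02  3.597e+00  0.000e+00  0.000e+00  1.000e-03]
```

View pics/w3.png

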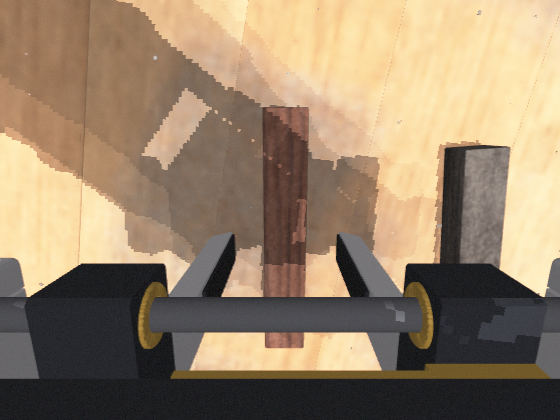

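The brown blank at (285,230) lies centred between the fingers at (220,265) and (350,265). The dark blank at (475,200) is clear. I'll descend and grip.

Call:
servo_tool --pt "0 0 1 0 0 0" --pt "0 0 2 0 0 0" --pt "0 0 2.8 0 0 0" --pt "0 0 3.3 0 0 0" --pt "0 0 3.6 0 0 0" --pt "0 0 3.6 0 0 0" --pt "0 0 3.6 0 0 0" --pt "0 0 3.6 0 0 0" --pt "0 0 3.6 0 0 0" --pt "0 0 3.6 0 0 0"

```text
clock: 5.3
eef_pos: [465.9, -246.7, 3.8]
eef_rot: [3.141, 0.0, 1.69]
wrist_force: [-0.3, 0.2, -0.7]
finger_gap: 60.0
```

Call:
servo_tool --pt "0 0 0 0 0 0" --pt "0 0 0 0 0 0" --pt "0 0 0 0 0 0" --pt "0 0 0 0 0 0" --pt "0 0 0 0 0 0" --pt "0 0 0 0 0 0" --pt "0 0 0 0 0 0" --pt "0 0 0 0 0 0" --pt "0 0 0 0 0 0" --pt "0 0 0 0 0 0" --gripper 1.5 --grip_force 30

```text
clock: 6.13
eef_pos: [465.7, -246.6, 3.5]
eef_rot: [-3.142, 0.0, 1.69]
wrist_force: [-0.5, -0.3, 0.4]
finger_gap: 26.6
```

Call:
servo_tool --pt "0 0 -0.5 0 0 0" --pt "0 0 -1.5 0 0 0" --pt "0 0 -3 0 0 0" --pt "0 0 -5 0 0 0" --pt "0 0 -7 0 0 0" --pt "0 0 -9 0 0 0" --pt "0 0 -11 0 0 0" --pt "0 0 -12 0 0 0" --pt "0 0 -12 0 0 0" --pt "0 0 -12 0 0 0"

```text
clock: 6.97
eef_pos: [465.7, -246.6, 123.4]
eef_rot: [3.141, 0.0, 1.69]
wrist_force: [0.4, -0.0, -1.7]
finger_gap: 26.7
```

Run:
```python
from h import *
from cell import *
import cv2
s=read_state();print(s['eef_pos'],s['eef_rot'])
yr=-.151;c,sn=np.cos(yr),np.sin(yr)
T=lambda x,z:[570.7+c*x,148.5+sn*x,z]
print(T(-140,120))
print(rel(s['eef_pos'],s['eef_rot'],T(-140,120),[np.pi,0,np.pi/2+yr]))
cv2.imwrite('pics/w4.png',camera('wrist')['pixels'][:,:,::-1])
```

```text
[ 465.6849865  -246.60550577  123.42329693] [3.14121125e+00 2.87706323e-04 1.68983225e+00]
[np.float64(432.2930396379832), np.float64(169.5597560134752), 120]
[41.719  1.626  0.331  0.     0.     0.27 ]
```

View pics/w4.png

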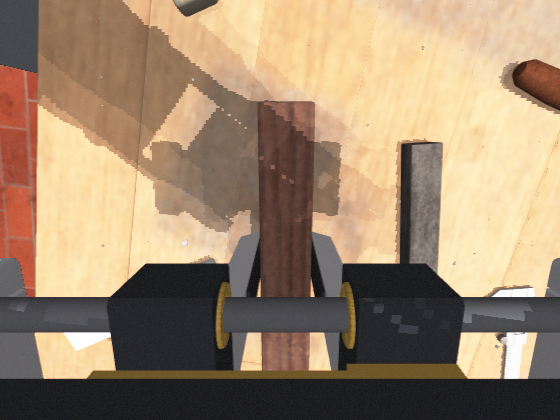

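The blank is held with a 26.6 mm gap. I'll carry it to the point ahead of the rack.

Call:
servo_tool --pt "1 0 0 0 0 0" --pt "4 0.2 0 0 0 0.02" --pt "7.5 0.3 0 0 0 0.05" --pt "11 0.5 0 0 0 0.08" --pt "14.5 0.6 0 0 0 0.11" --pt "18 0.8 0 0 0 0.14" --pt "21.5 0.9 0 0 0 0.17" --pt "25 1.0 0 0 0 0.19" --pt "28.5 1.2 0 0 0 0.21" --pt "32 1.3 0 0 0 0.23"

```text
clock: 7.85
eef_pos: [439.4, 74.7, 122.6]
eef_rot: [-3.14, 0.0, 1.459]
wrist_force: [-0.2, 0.1, -0.4]
finger_gap: 26.6
```

```bash
cat >> h.py <<'E'
YR=-.151
def goto(s,x,z,y=0):
    c,n=np.cos(YR),np.sin(YR)
    return rel(s['eef_pos'],s['eef_rot'],[570.7+c*x-n*y,148.5+n*x+c*y,z],[np.pi,0,np.pi/2+YR])
E
python3 - <<'E'
from h import *
from cell import *
s=read_state();print(s['eef_pos'],goto(s,-140,120))
E
```

```text
[439.38827702  74.67435702 122.6243282 ] [ 9.350e+00 -1.765e+00  2.630e-01 -1.000e-03  0.000e+00  3.900e-02]
```

Call:
servo_tool --pt "3 -0.6 0 0 0 0.015" --pt "5.5 -1 0 0 0 0.025" --pt "7.5 -1.4 0 0 0 0.03" --pt "8.8 -1.7 0 0 0 0.037" --pt "9.35 -1.75 0 0 0 0.039" --pt "9.35 -1.75 0.5 0 0 0.039" --pt "9.35 -1.75 1.5 0 0 0.039" --pt "9.35 -1.75 2.2 0 0 0.039" --pt "9.35 -1.75 2.2 0 0 0.039" --pt "9.35 -1.75 2.2 0 0 0.039"

```text
clock: 8.68
eef_pos: [433.4, 166.8, 100.7]
eef_rot: [-3.14, 0.001, 1.42]
wrist_force: [0.3, -0.0, -1.6]
finger_gap: 26.5
```

Run:
```python
from h import *
from cell import *
import cv2
s=read_state();print(s['eef_pos'],s['eef_rot'],goto(s,-140,29))
json.dump([list(map(float,s['eef_pos'])),list(map(float,s['eef_rot']))],open('w5.json','w'))
for n in('wrist','top','scene'): 
    im=camera(n)['pixels'][:,:,::-1]
    cv2.imwrite(f'pics/{n}5.png',im)
a=cv2.imread('pics/top5.png')[130:280,100:260];b=cv2.imread('pics/scene5.png')[120:260,130:300]
cv2.imwrite('pics/ts5.png',np.hstack([cv2.resize(a,(400,400)),cv2.resize(b,(400,400))]))
```

```text
[433.37283759 166.78215029 100.72687294] [-3.14020349e+00  6.59351391e-04  1.41980151e+00] [ 2.630e-01 -1.390e-01  7.173e+00 -1.000e-03  1.000e-03  0.000e+00]
```

View pics/wrist5.png

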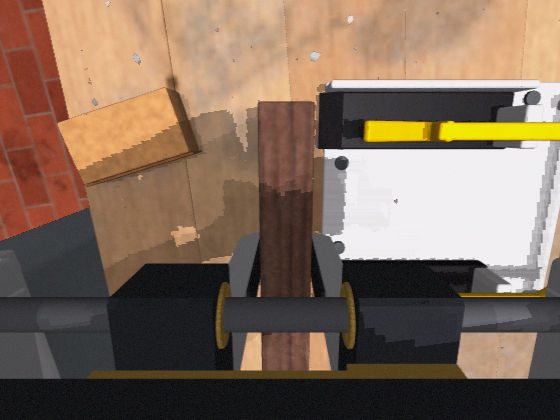

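View pics/ts5.png

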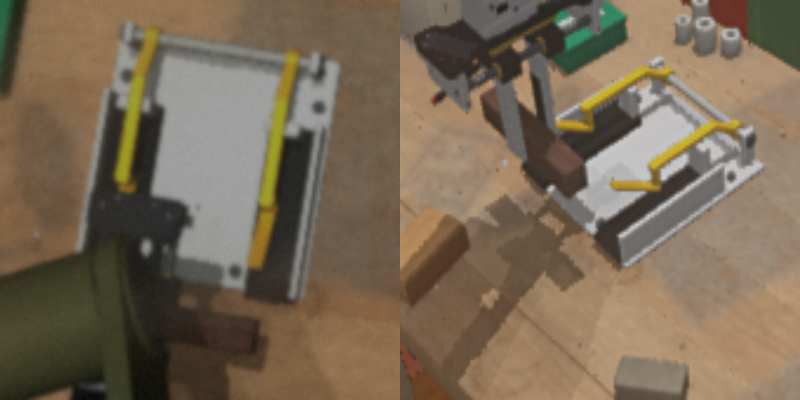

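Run:
```python
from h import *
W=wcam('w5.json');p,e=json.load(open('w5.json'))
for zz in (23.5,):
  L=np.array([(13.5,80,zz),(-13.5,80,zz),(13.5,0,zz)])
  print(proj(W,place(L,[p[0],p[1],p[2],e[2]-np.pi/2])))
```

```text
[[314.16206897 100.93342754]
 [256.31135483 100.94298093]
 [310.98493628 261.07913276]]
```

Call:
servo_tool --pt "0.1 -0.05 1 0 0 0" --pt "0.26 -0.14 2.5 0 0 0" --pt "0.26 -0.14 4.5 0 0 0" --pt "0.26 -0.14 6 0 0 0" --pt "0.26 -0.14 7 0 0 0" --pt "0.26 -0.14 7.3 0 0 0" --pt "0.26 -0.14 7.3 0 0 0" --pt "0.26 -0.14 7.3 0 0 0" --pt "0.26 -0.14 7.3 0 0 0" --pt "0.26 -0.14 7.3 0 0 0"

```text
clock: 9.67
eef_pos: [433.0, 170.4, 29.2]
eef_rot: [3.14, -0.001, 1.421]
wrist_force: [-0.0, -0.6, -1.3]
finger_gap: 26.9
```

Run:
```python
from h import *
from cell import *
import cv2
s=read_state();print(s['eef_pos'],s['eef_rot'],goto(s,-140,27.5),goto(s,-100,27.5),goto(s,6,27.5))
cv2.imwrite('pics/scene6.png',cv2.resize(camera('scene')['pixels'][110:250,130:300,::-1],None,fx=4,fy=4,interpolation=2))
```

```text
[433.04160289 170.40796595  29.15622309] [ 3.14036987e+00 -5.79431083e-04  1.42074878e+00] [-0.095 -0.062  0.165  0.001 -0.001  0.001] [-9.900e-02  3.938e+00  1.700e-01  1.000e-03 -1.000e-03  1.000e-03] [-1.0900e-01  1.4538e+01  1.8300e-01  1.0000e-03 -1.0000e-03  1.0000e-03]
```

View pics/scene6.png

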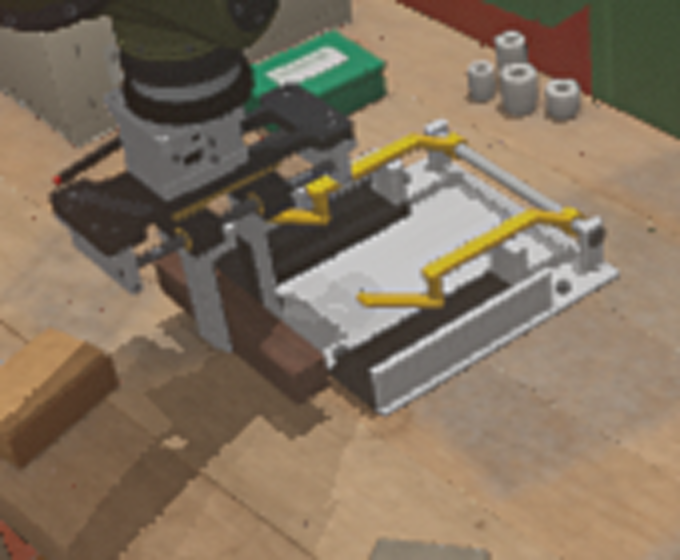

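The blank is level and square in front of the rails. The -y end lies inside the fence at (320,390) of the crop.

Call:
servo_tool --pt "-0.1 0.7 0.1 0 0 0" --pt "-0.1 1.5 0.15 0 0 0" --pt "-0.1 2.4 0.15 0 0 0" --pt "-0.1 3.3 0.15 0 0 0" --pt "-0.1 4.2 0.15 0 0 0" --pt "-0.1 5.1 0.15 0 0 0" --pt "-0.1 5.9 0.15 0 0 0" --pt "-0.1 6.5 0.15 0 0 0" --pt "-0.1 6.8 0.15 0 0 0" --pt "-0.1 6.8 0.15 0 0 0"

```text
clock: 10.55
eef_pos: [500.1, 159.0, 26.8]
eef_rot: [-3.141, 0.0, 1.42]
wrist_force: [-0.9, 0.1, -1.8]
finger_gap: 26.9
```

Run:
```python
from h import *
from cell import *
import cv2
s=read_state();print(s['eef_pos'],s['eef_rot'],s['wrist_force'],s['moment'],goto(s,6,27))
cv2.imwrite('pics/scene7.png',cv2.resize(camera('scene')['pixels'][110:250,130:300,::-1],None,fx=4,fy=4,interpolation=2))
```

```text
[500.09803849 158.98432743  26.78340816] [-3.14144605e+00  8.35319753e-05  1.42048895e+00] [-0.9377616   0.05710293 -1.83058042] [-0.08782301  0.10195052 -0.00447154] [ 2.000e-02  7.738e+00 -2.300e-02 -0.000e+00  0.000e+00  1.000e-03]
```

View pics/scene7.png

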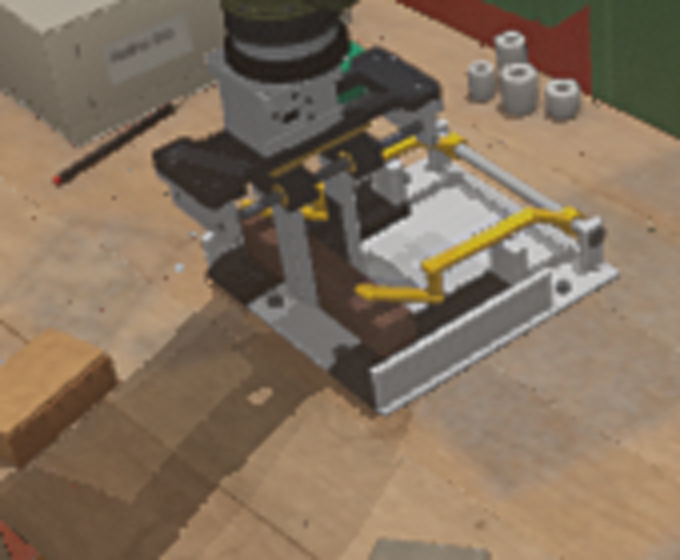

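The blank's leading edge is meeting the ramps and the forces are low. Continuing.

Call:
servo_tool --pt "0 0.7 0 0 0 0" --pt "0 1.5 0 0 0 0" --pt "0 2.4 0 0 0 0" --pt "0 3.3 0 0 0 0" --pt "0 4.2 0 0 0 0" --pt "0 5.1 0 0 0 0" --pt "0 6.0 0 0 0 0" --pt "0 6.8 0 0 0 0" --pt "0 7.3 0 0 0 0" --pt "0 7.5 0 0 0 0"

```text
clock: 11.43
eef_pos: [574.7, 147.7, 26.9]
eef_rot: [3.141, -0.0, 1.42]
wrist_force: [-0.1, 0.3, -0.7]
finger_gap: 26.4
```

Run:
```python
from h import *
from cell import *
import cv2
s=read_state();print(s['eef_pos'],s['eef_rot'],s['wrist_force'],s['moment'],goto(s,6,23.5))
cv2.imwrite('pics/scene8.png',cv2.resize(camera('scene')['pixels'][110:250,130:300,::-1],None,fx=4,fy=4,interpolation=2))
cv2.imwrite('pics/wrist8.png',camera('wrist')['pixels'][:,:,::-1])
```

```text
[574.70669746 147.71271478  26.90310818] [ 3.14127922e+00 -8.14053508e-05  1.42047380e+00] [-0.10270787  0.3306491  -0.71558671] [-0.09531583  0.02160902  0.01969095] [ 0.017  0.192  0.34   0.    -0.     0.001]
```

View pics/scene8.png

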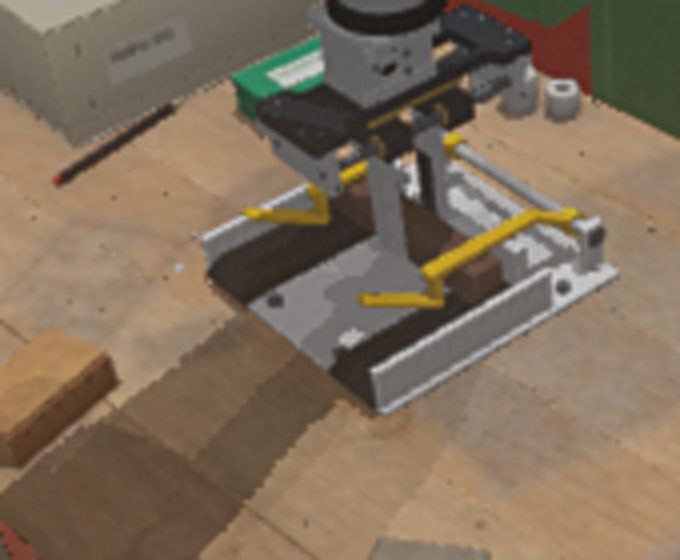

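View pics/wrist8.png

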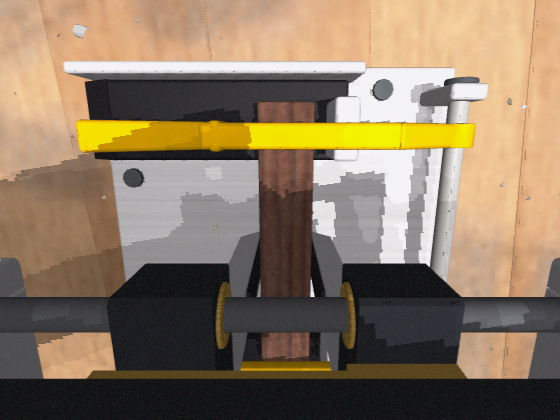

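The gate is back down at (432,290) of the scene crop, with the blank behind its noses. I'll lower it onto the rails and release.

Call:
servo_tool --pt "0 0 0.1 0 0 0" --pt "0 0 0.15 0 0 0" --pt "0 0 0.2 0 0 0" --pt "0 0 0.25 0 0 0" --pt "0 0 0.3 0 0 0" --pt "0 0 0.33 0 0 0" --pt "0 0 0.33 0 0 0" --pt "0 0 0.33 0 0 0" --pt "0 0 0.33 0 0 0" --pt "0 0 0.33 0 0 0"

```text
clock: 12.37
eef_pos: [573.9, 147.9, 23.7]
eef_rot: [3.142, -0.0, 1.421]
wrist_force: [-0.2, -1.5, -1.9]
finger_gap: 26.6
```

Call:
servo_tool --pt "0 0 0 0 0 0" --pt "0 0 0 0 0 0" --pt "0 0 0 0 0 0" --pt "0 0 0 0 0 0" --pt "0 0 0 0 0 0" --pt "0 0 0 0 0 0" --pt "0 0 0 0 0 0" --pt "0 0 0 0 0 0" --pt "0 0 0 0 0 0" --pt "0 0 0 0 0 0" --gripper 5.0

```text
clock: 13.2
eef_pos: [573.9, 147.9, 23.7]
eef_rot: [3.142, 0.0, 1.421]
wrist_force: [-1.7, 0.2, -1.0]
finger_gap: 50.2
```

Call:
servo_tool --pt "0 0 -0.5 0 0 0" --pt "0 0 -1.5 0 0 0" --pt "0 0 -3 0 0 0" --pt "0 0 -5 0 0 0" --pt "0 0 -7.5 0 0 0" --pt "0 0 -10 0 0 0" --pt "0 0 -12.5 0 0 0" --pt "0 0 -14.5 0 0 0" --pt "0 0 -15 0 0 0" --pt "0 0 -15 0 0 0"

```text
clock: 14.03
eef_pos: [574.4, 148.0, 175.5]
eef_rot: [3.139, -0.001, 1.421]
wrist_force: [-0.8, 0.1, 0.2]
finger_gap: 49.8
```

Run:
```python
from h import *
from cell import *
import cv2
s=read_state();print(s['clock'],s['eef_pos'],s['eef_rot'],s['wrist_force'])
cv2.imwrite('pics/scene9.png',cv2.resize(camera('scene')['pixels'][110:250,130:300,::-1],None,fx=4,fy=4,interpolation=2))
json.dump([list(map(float,s['eef_pos'])),list(map(float,s['eef_rot']))],open('w9.json','w'))
cv2.imwrite('pics/wrist9.png',camera('wrist')['pixels'][:,:,::-1])
W=wcam('w9.json')
for x in(4,): print(proj(W,place([(x+13.5,80,47),(x-13.5,80,47)],[570.7,148.5,0,YR])))
```

```text
14.0333 [574.39381859 148.02538048 175.50383838] [ 3.13855192e+00 -1.03979297e-03  1.42079612e+00] [-0.78646839  0.14404013  0.16976639]
[[299.75359325 116.68179471]
 [270.75288579 116.64837442]]
```

View pics/scene9.png

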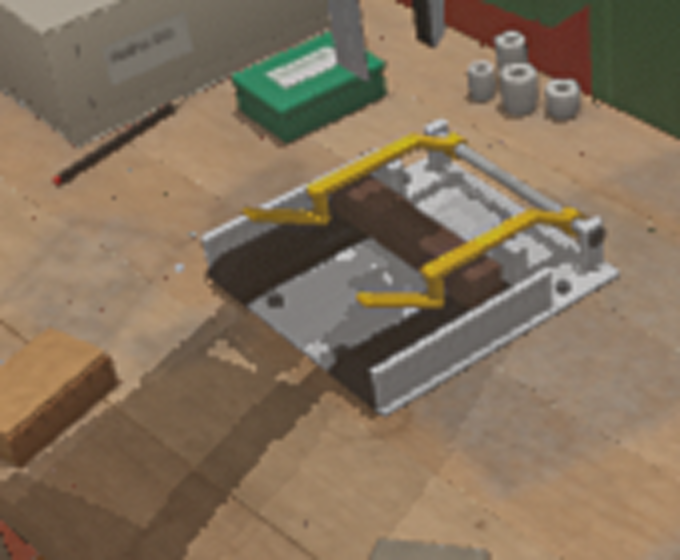

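View pics/wrist9.png

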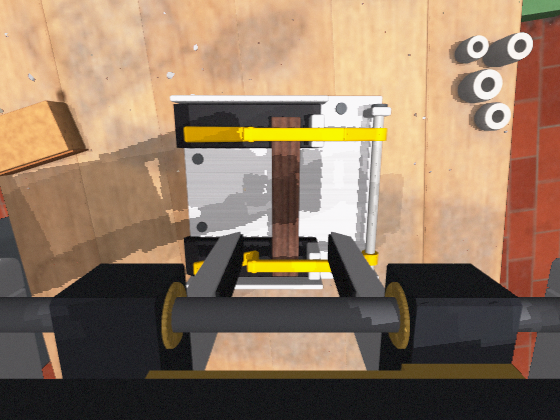

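The blank lies square across both rails. Its end is at wrist (271–299,117), which matches the prediction for x=4 to within a pixel. The gate is in its original shut pose and the gripper is clear.

```bash
python3 -c "
from cell import *
print(sign_off())"
```

```text
the job is handed in; nothing more can be done
None
```

The reddish-brown blank is in the rack with the gate shut behind it, and the job is handed in after about 14 s. I gripped it at its middle, slid it in about 3 mm above the rails so that its own edge lifted the gate, lowered it onto the rails and let go.

- **Blank position:** the last wrist view puts it flat across both rails at about x = 4 mm. It is square, and its end is within a pixel of the prediction.
- **Gate:** in the last scene view both noses stand in the same place as before the blank touched them.
- **Forces and gripper:** every wrist-force reading, taken at the ends of the moves, was within about 3 N. The gripper was about 150 mm above the blank and clear of everything.
- **Other objects:** the dark grey and white blanks were not touched. I took no last picture of them.
- **Disagreements:**
  - My first estimate of the rack was about 10 mm off in x, because I had taken the rails' sloped lead-in for their front edge. The wrist view corrected it before I moved the blank.
  - Heights fitted from the cameras came out 1–2 mm low, which is within the stated calibration.

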